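Pack the locker spares and hold the carton square in the measuring stand

ROBOT

A 6-joint arm with a two-finger parallel gripper is mounted at the origin on the work surface. World frame = base frame: x ahead of the robot, y to its left, z up, the work surface at z = 0. Lengths are in m, angles in degrees, forces in N, time in s.
With the tool pointing down it reaches from about 0.4 to 0.925 m from the base axis. Payload 3.4 kg.
Tool frame: the origin (TCP) lies midway between the tips of the shut fingers; the grasp point (between the pads) lies grasp_offset behind it (grasp_offset is the distance from the TCP to the grasp point, in m); x points along the fingers, y is the direction in which the jaws open and shut, and the axes are right-handed (so a half turn about x gives the same grasp; the last joint's range is limited). The gripper opens to 85 mm and grips with 20 to 120 N. Pads are 22 mm wide; open, the fingers measure 114 mm over their backs; the gripper's body (76 mm by 85 mm) begins 54 mm behind the grasp point. The pads swing forward as they close: fully open they stand 13 mm farther back than shut.
Start: joints at [-69.242, 17.578, 86.31, -0, 76.112, -4.211], TCP at [0.243, -0.521, 0.231] pointing down, gripper open.
Joint ranges: [-179.03, 179.03], [-60, 130.46], [8.19, 133.38], [-81.62, 261.62], [5.75, 156.47], [-153.77, 153.77]. Speed limits (degrees/s): [147.25, 147.25, 180, 180, 180, 180].

INTERFACE

Orientations are given as a 3x3 rotation matrix whose columns are the frame's x, y, z axes.
In Python, from bench import * gives the robot as it stands.
- The arm moves only by the tool servo_tool, never from a script. Its argument "plan" is a list of rows, each a list of 4 numbers: the shift along the world's x, y, z in m, then the turn about the world's z in degrees. A call has 1 to 12 rows; each row is the pose to reach, as a shift and turn from the pose commanded when the call began; what a row does not reach only later rows make up. A row lasts 1/12 s, in which the tool goes at most 41.7 mm and 7.16 degrees, less where a joint would pass 70% of its speed; a pose out of reach is approached as far as the arm can. A call with a gripper value outside its range is refused whole. "claw" is the opening, from 0 (shut) to 1 (fully open), set as the call begins (left out, the last holds). The fingers move at their own pace and stop on an object; "newtons" is the grip in N (left out, the last holds). Time passes only in rows, so rows that repeat a pose let the fingers close. It gives the time, the measured TCP pose, the force and the opening at its end, in the units of the state.
- observe(): the state, without advancing time (a new reading comes with each control period).
- camera(name): name is "side" or "top"; returns a dict with "image" (480x640x3 uint8, red, green, blue), "fov_y" (degrees; the focal length in pixels is half the picture's height over the tangent of half this angle, whatever the lens; pixels are square), "cx", "cy" (the principal point, pixels), "k1" (the pictures are not rectified: a ray, as slopes to the right and down, at radius r is drawn at 1 + k1 r^2 times it, then the intrinsics apply), "R" (3x3) and "t" (3): a world point X has camera coordinates R X + t. Camera axes: x right, y down, z forward; pixel columns grow to the right and rows downward; lengths in m; the calibration is good to about 2 mm. A picture is of the moment at which its call begins. There is no depth.
- sign_off(): hands the job in, once; it reports no verdict.
The state is a dict: "t": time; "joint_positions": joint angles; "joint_vel": joint speeds; "joint_torque": joint torques, N m; "position": TCP position; "orientation": TCP orientation; "force": force on the tool from outside, world axes, zero at the start; "ft_torque": the same for the moment, N m; "opening": opening from 0.0 (shut) to 1.0 (fully open).
Only numpy, scipy, OpenCV 4.12 (cv2) and the standard library are available. Lean on these libraries where they do the work, as an engineer would, in place of code of your own. Each camera call takes 0.05 s, during which the arm holds its last target. There are 200 camera calls.

TASK

Pack the brass padlock, the steel hinge and the lock barrel into the open carton, let go of them, and only then push the carton up to the blue fence of the measuring stand. Hold it there with one diagonal push, forward and down together, so that it sits flush along the fence and flat on the steel bed, each pressed firmly (about a kilogram's worth of push each way, beyond the carton's own weight). The program finishes while still holding that push; leave the tape roll, the sealed parcel and the scanner where they are.

Things in the scene. Friction and masses are not known exactly. Their poses are not given: they have to be found in the camera images.
- padlock_center (a point): Brass padlock lying flat, loose, about 0.15 kg: body 35 (x) x 40 (y) x 18 mm high, steel shackle sticking out 28 mm beyond the body towards its own +x. The point is the centre of the brass body, 9 mm above what it lies on; z is up. Easily gripped across y (40 mm).
- hinge_center (a point): Folded steel door hinge lying flat, loose, about 0.09 kg: 60 (x) x 35 (y) x 12 mm high, its knuckle along the -y edge (y from -18 to +17 mm). The point is its centre, 6 mm above what it lies on; z is up. Easily gripped across y (35 mm).
- lockbarrel_center (a point): Steel lock barrel standing upright, loose, about 0.07 kg: square flange 28 x 28 x 5 mm at the foot, above it a round barrel of 20 mm diameter, 32 mm high in all. The point is on its axis, 16 mm above what it stands on; x and y are along the flange's sides.
- carton: Open kraft-brown cardboard carton without flaps, loose, 160 (x) x 220 (y) x 55 mm high outside, walls and floor 5 mm thick, about 0.22 kg empty. Origin at the centre of its underside; x points roughly to the fence, y along its long side, z up. It stands on the bed, 35 to 65 mm short of the fence and up to 9 degrees out of square, and slides easily on the bed. Its long +x side is to be flush with the fence.
- carton_front (a point): Middle of the lower edge of the carton's outer +x side (the side to go against the fence): 80 mm from the carton's origin along its x.
- bed: Fixed, rigid, slick polished steel bed plate of the measuring stand (friction coefficient under the carton about 0.15), 270 (x) x 320 (y) x 6 mm thick, lying on the table. Origin at the centre of its underside; x points to the fence, away from the robot; z up.
- fence: Fixed, rigid, slick blue upright fence on the bed (friction coefficient about 0.15), 15 mm thick, 300 mm long along its y, 45 mm high above the bed. Origin at the middle of the lower edge of the face that looks to the carton, at the bed's top; x points out of the stand, away from the carton, square to that face (same directions as the bed). The face is at x = 0, the bed's carton side at negative x, 115 mm from bed origin to face.
- tape: Bystander: roll of brown tape lying flat, 90 mm across, 48 mm high, hollow; origin at the centre of its underside. Leave it alone.
- parcel: Bystander: small sealed parcel 120 (x) x 85 (y) x 60 mm high; origin at the centre of its underside. Leave it alone.
- scanner: Bystander: hand scanner lying down, 150 mm long (x from -50 to +100), up to 55 mm wide, 34 mm high; origin under the middle of its black handle. Leave it alone.

How it is judged (in metres and radians):
On the way:
1. padlock, hinge and lock barrel all lie in the carton, let go, with the carton not yet at the fence (x of padlock_center in the frame of carton between -0.077 and 0.077 m and y of padlock_center in the frame of carton between -0.107 and 0.107 m and z of padlock_center in the frame of carton between 0 and 0.05 m and x of hinge_center in the frame of carton between -0.077 and 0.077 m and y of hinge_center in the frame of carton between -0.107 and 0.107 m and z of hinge_center in the frame of carton between 0 and 0.05 m and x of lockbarrel_center in the frame of carton between -0.077 and 0.077 m and y of lockbarrel_center in the frame of carton between -0.107 and 0.107 m and z of lockbarrel_center in the frame of carton between 0 and 0.05 m and linear speed of each of padlock, hinge, lockbarrel below 0.05 m/s and contact force between the fingers and padlock below 0.05 N and contact force between the fingers and hinge below 0.05 N and contact force between the fingers and lockbarrel below 0.05 N and x of carton_front in the frame of fence below -0.006 m), for 0.2 s.
At the end, for the whole second after the job is handed in: All three parts are in the carton; its long side is flush with the fence and it is flat on the bed (each within 4 mm and 0.03 rad) and still; it presses the fence with over 4 N and the bed with over 10 N in all (own loaded weight 5 to 6.5 N), kept up by the robot through the last second (x of padlock_center in the frame of carton between -0.077 and 0.077 m and y of padlock_center in the frame of carton between -0.107 and 0.107 m and z of padlock_center in the frame of carton between 0 and 0.05 m and x of hinge_center in the frame of carton between -0.077 and 0.077 m and y of hinge_center in the frame of carton between -0.107 and 0.107 m and z of hinge_center in the frame of carton between 0 and 0.05 m and x of lockbarrel_center in the frame of carton between -0.077 and 0.077 m and y of lockbarrel_center in the frame of carton between -0.107 and 0.107 m and z of lockbarrel_center in the frame of carton between 0 and 0.05 m and x of carton_front in the frame of fence above -0.004 m and z of carton_front in the frame of fence below 0.004 m and angle between the x axis of carton and the x axis of fence, either way round below 0.03 rad and angle between carton's own z axis and vertical below 0.03 rad and contact force between carton and fence above 4 N and contact force between carton and bed above 10 N and linear speed of carton below 0.02 m/s); the arm keeps its last pose, push and grip.
It fails at once if the tape roll is moved by more than 30 mm (distance of tape from where it was at the start of the episode above 0.03 m).
It fails at once if the sealed parcel is moved by more than 30 mm (distance of parcel from where it was at the start of the episode above 0.03 m).
It fails at once if the hand scanner is moved by more than 30 mm (distance of scanner from where it was at the start of the episode above 0.03 m).
It also fails if it takes over 72 s, if anything falls off the work surface, if the arm or the gripper's body presses on something with over 40 N, if the wrist force passes 120 N, or if a joint passes its speed limit or range.

## Working session

There is one attempt and no reset: what is moved stays moved. The work goes in short steps, Python scripts to look and compute and a tool call to move; the robot and the scene stay as the last step left them, time stands still between calls to the robot, and variables do not carry over. Pictures are saved under pics/ and viewed, about 8 in all and at most 12, crops included, and the job is handed in when it is done.

Besides the shell and the picture viewer there is one more tool, called after "Request:" by a JSON object that holds its "api" and its "payload", one argument or row to a line. servo_tool: Moves the arm, as the interface text tells. Its arguments: {"type":"object","properties":{"plan":{"type":"array"},"claw":{"type":"number"},"newtons":{"type":"number"}},"required":["plan"]}

```bash
mkdir -p pics
cat > h.py <<'E'
from bench import *
import numpy as np, cv2
def K(c):
    h=c["image"].shape[0]; f=h/2/np.tan(np.radians(c["fov_y"])/2)
    return np.array([[f,0,c["cx"]],[0,f,c["cy"]],[0,0,1]]),np.array([c["k1"],0,0,0,0.])
def pt(c,u,v,z):
    "pixel -> world at height z"
    k,d=K(c); x=np.array([u,v],float); r0=((x-k[:2,2])/k[0,0]); s=r0.copy()
    for _ in range(30): s=r0/(1+c["k1"]*(s@s))
    R=np.array(c["R"]);t=np.array(c["t"]); C=-R.T@t; D=R.T@np.array([s[0],s[1],1])
    return C+D*(z-C[2])/D[2]
def px(c,X):
    R=np.array(c["R"]);p=R@np.array(X)+c["t"]; s=p[:2]/p[2]; k,_=K(c)
    return k[:2,2]+k[0,0]*s*(1+c["k1"]*(s@s))
def save(c,n,box=None,sc=1):
    im=c["image"][:,:,::-1]
    if box: im=im[box[1]:box[3],box[0]:box[2]]
    cv2.imwrite("pics/"+n+".png",cv2.resize(im,None,fx=sc,fy=sc,interpolation=cv2.INTER_CUBIC))
E
python3 - <<'E'
from h import *
import pickle
try: print(grasp_offset)
except Exception as e: print(e)
o=observe();print({k:np.round(v,3).tolist() for k,v in o.items()})
for n in("top","side"):
    c=camera(n);save(c,n+"0",None,1.25 );pickle.dump(c,open(n+"0.pkl","wb"));print(n,c["fov_y"],c["k1"],np.round(-np.array(c["R"]).T@c["t"],3),np.round(c["R"],2).tolist())
E
```

```text
0.0187
{'t': 0.0, 'joint_positions': [-69.242, 17.624, 86.385, -0.002, 76.113, -4.212], 'joint_vel': [-0.081, -0.052, 0.103, 0.063, 0.011, -0.028], 'joint_torque': [-0.001, -45.755, -25.191, -0.0, 0.013, 0.0], 'position': [0.242, -0.521, 0.23], 'orientation': [[-0.001, 0.422, -0.907], [0.002, -0.907, -0.422], [-1.0, -0.002, -0.0]], 'force': [-0.431, 0.927, 0.111], 'ft_torque': [0.002, -0.02, -0.033], 'opening': 0.999}
top 56.9044059618457 0.025459489982514332 [0.379 0.036 1.027] [[-0.01, -1.0, 0.02], [-0.99, 0.01, -0.16], [0.16, -0.02, -0.99]]
side 44.19086340615419 -0.11201034460288546 [-0.387 -0.917  0.9  ] [[0.72, -0.69, 0.02], [-0.36, -0.4, -0.84], [0.59, 0.6, -0.54]]
```

View pics/top0.png

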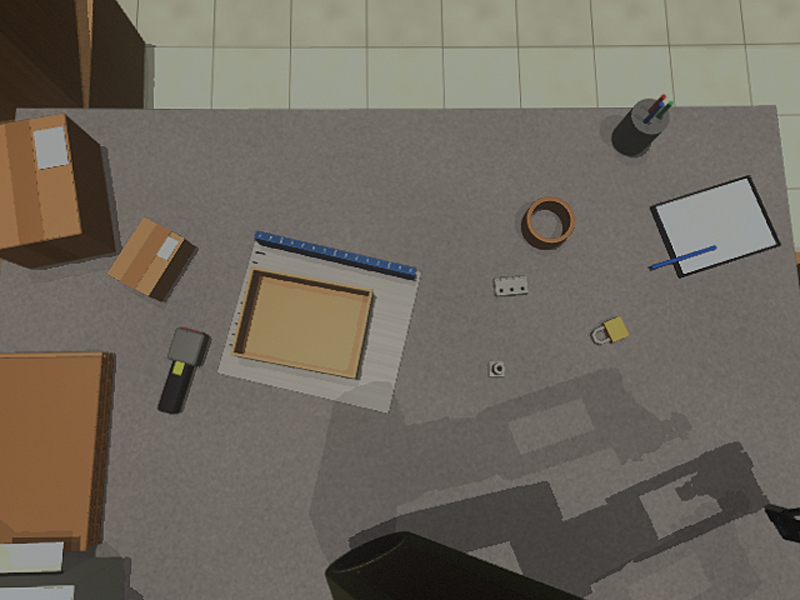

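View pics/side0.png

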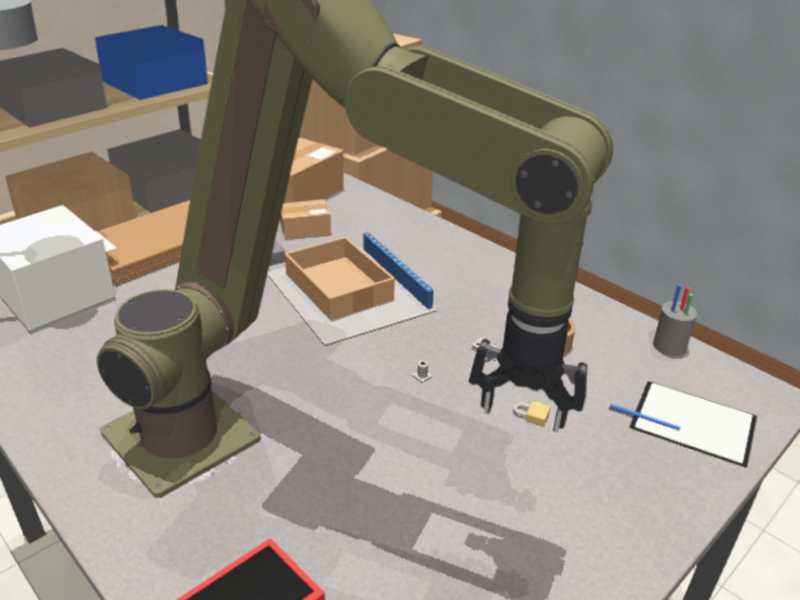

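The top view shows the carton at about (305,325), the fence running from (256,236) to (416,273), the hinge at (511,286), the padlock at (616,330) and the barrel at (497,369). These are pixels in the 1.25x picture. Next I enlarge both areas.

Run:
```python
from h import *
import pickle
c=pickle.load(open("top0.pkl","rb"))
save(c,"parts",(385,210,515,310),6)
save(c,"cart",(170,180,340,332),4)
```

```text
(no output)
```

View pics/parts.png

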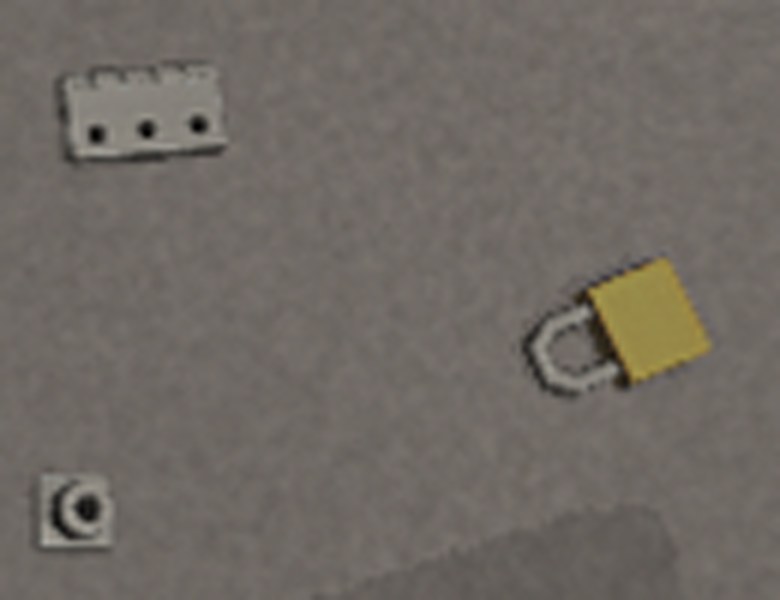

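View pics/cart.png

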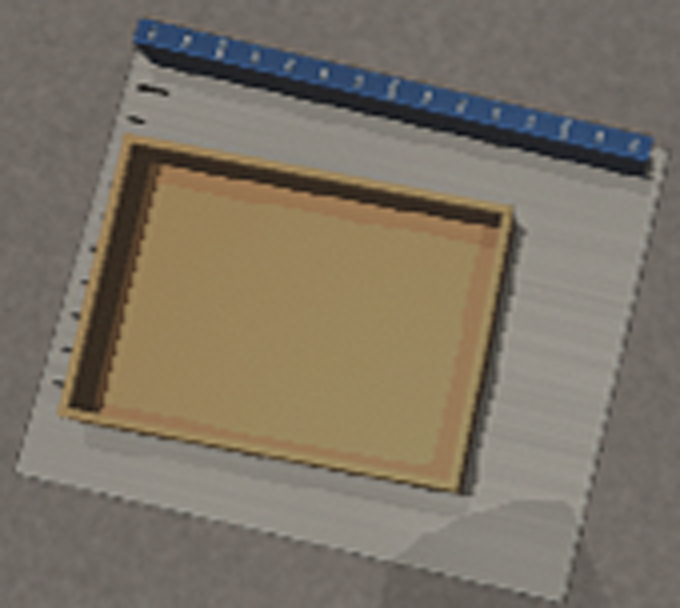

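Parts crop (6x): the padlock body corners are (588,288), (667,260), (710,346) and (632,382), with the shackle to the lower left. The hinge spans (65,76) to (225,152), with its knuckle along the upper edge. The barrel flange spans (40,475) to (112,547). Carton crop (4x): the rim corners are (127,138), (513,207), (462,492) and (62,415). The fence face's upper edge runs from about (137,43) to (650,157).

```bash
cat > meas.py <<'E'
from h import *
import pickle
def go(c,P,s,ox,oy,z): return np.array([pt(c,(x+.5)/s-.5+ox,(y+.5)/s-.5+oy,z)[:2] for x,y in P])
def rep(n,Q):
    e=[Q[1]-Q[0],Q[2]-Q[1],Q[2]-Q[3],Q[3]-Q[0]]
    print(n,Q.mean(0).round(4),"len",[round(float(np.linalg.norm(a)),4) for a in e],"ang",[round(float(np.degrees(np.arctan2(a[1],a[0]))),1) for a in e])
E
python3 - <<'E'
from meas import *
c=pickle.load(open("top0.pkl","rb"))
rep("padlock",go(c,[(588,288),(667,260),(710,346),(632,382)],6,385,210,.018))
rep("hinge",go(c,[(65,78),(217,67),(225,150),(73,158)],6,385,210,.012))
rep("flange",go(c,[(40,475),(110,477),(112,546),(40,547)],6,385,210,.005))
rep("carton",go(c,[(127,138),(513,207),(462,492),(62,415)],4,170,180,.061))
f=go(c,[(137,43),(650,157)],4,170,180,.051);print("fence",f,np.linalg.norm(f[1]-f[0]),np.degrees(np.arctan2(*(f[1]-f[0])[::-1])))
b=go(c,[(18,472),(562,600),(662,150)],4,170,180,.006);print(b,np.degrees(np.arctan2(*(b[1]-b[0])[::-1])),np.linalg.norm(b[1]-b[0]))
o=observe()["orientation"];print(np.degrees(np.arctan2(o[1][1],o[0][1])))
E
```

```text
padlock [ 0.5014 -0.3897] len [0.033, 0.0362, 0.0338, 0.039] ang [-71.2, -157.5, -66.3, -158.8]
hinge [ 0.5848 -0.2011] len [0.06, 0.0331, 0.0596, 0.0319] ang [-86.3, -177.4, -87.4, -176.7]
flange [ 0.4308 -0.1688] len [0.0269, 0.0263, 0.0276, 0.0275] ang [-92.2, 179.1, -89.8, 177.7]
carton [0.5132 0.1791] len [0.2177, 0.1591, 0.2202, 0.1563] ang [-100.8, 169.8, -101.5, 168.9]
fence [[ 0.6685349   0.26988274]
 [ 0.60036828 -0.01959808]] 0.29739844474759375 -103.25054949935368
[[ 0.43011378  0.34031235]
 [ 0.35444558  0.03220905]
 [ 0.61477008 -0.02931103]] -103.79838106582152 0.3172590757674669
-65.03110031703221
```

Request:
{"api": "servo_tool", "payload": {
  "plan": [
    [0.259, 0.131, -0.13, 86.5],
    [0.259, 0.131, -0.13, 86.5],
    [0.259, 0.131, -0.13, 86.5],
    [0.259, 0.131, -0.13, 86.5],
    [0.259, 0.131, -0.13, 86.5],
    [0.259, 0.131, -0.13, 86.5],
    [0.259, 0.131, -0.13, 86.5],
    [0.259, 0.131, -0.13, 86.5],
    [0.259, 0.131, -0.13, 86.5],
    [0.259, 0.131, -0.13, 86.5],
    [0.259, 0.131, -0.13, 86.5],
    [0.259, 0.131, -0.13, 86.5]
  ],
  "claw": 1,
  "newtons": 40
}}

```text
t: 1.1
position: [0.5017, -0.3895, 0.1004]
orientation: [[-0.001, 0.932, 0.364], [0.001, 0.364, -0.932], [-1.0, -0.001, -0.002]]
force: [-0.2, -0.9, 0.3]
opening: 1.0
```

Request:
{"api": "servo_tool", "payload": {
  "plan": [
    [0, 0, -0.04, 0],
    [0, 0, -0.07, 0],
    [0, 0, -0.09, 0],
    [0, 0, -0.098, 0],
    [0, 0, -0.098, 0],
    [0, 0, -0.098, 0]
  ]
}}

```text
t: 1.6
position: [0.5018, -0.3903, 0.0032]
orientation: [[-0.0, 0.934, 0.357], [0.0, 0.357, -0.934], [-1.0, -0.0, -0.0]]
force: [-0.4, -0.4, 0.6]
opening: 1.002
```

Request:
{"api": "servo_tool", "payload": {
  "plan": [
    [0, 0, 0, 0],
    [0, 0, 0, 0],
    [0, 0, 0, 0],
    [0, 0, 0, 0],
    [0, 0, 0, 0],
    [0, 0, 0, 0],
    [0, 0, 0, 0],
    [0, 0, 0, 0]
  ],
  "claw": 0
}}

```text
t: 2.27
position: [0.5024, -0.391, 0.0048]
orientation: [[0.002, 0.934, 0.357], [-0.002, 0.357, -0.934], [-1.0, 0.001, 0.002]]
force: [-0.1, 0.2, 6.9]
opening: 0.455
```

Request:
{"api": "servo_tool", "payload": {
  "plan": [
    [0, 0, 0.03, 0],
    [0, 0, 0.07, 0],
    [0, 0, 0.11, 0],
    [0, 0, 0.14, 0],
    [0, 0, 0.14, 0],
    [0, 0, 0.14, 0]
  ]
}}

```text
t: 2.77
position: [0.5028, -0.3912, 0.1459]
orientation: [[0.004, 0.934, 0.357], [-0.004, 0.357, -0.934], [-1.0, 0.003, 0.005]]
force: [-0.2, 0.9, -1.9]
opening: 0.454
```

Request:
{"api": "servo_tool", "payload": {
  "plan": [
    [0.01, 0.621, 0, -32],
    [0.01, 0.621, 0, -32],
    [0.01, 0.621, 0, -32],
    [0.01, 0.621, 0, -32],
    [0.01, 0.621, 0, -32],
    [0.01, 0.621, 0, -32],
    [0.01, 0.621, 0, -32],
    [0.01, 0.621, 0, -32],
    [0.01, 0.621, 0, -32],
    [0.01, 0.621, 0, -32],
    [0.01, 0.621, 0, -32],
    [0.01, 0.621, 0, -32]
  ]
}}

```text
t: 3.77
position: [0.5074, 0.1094, 0.1412]
orientation: [[-0.005, 0.981, -0.192], [-0.001, -0.192, -0.981], [-1.0, -0.004, 0.001]]
force: [1.6, -0.3, -2.1]
opening: 0.456
```

Request:
{"api": "servo_tool", "payload": {
  "plan": [
    [0.006, 0.04, 0, 0],
    [0.006, 0.08, 0, 0],
    [0.006, 0.11, 0, 0],
    [0.006, 0.121, 0, 0],
    [0.006, 0.121, 0, 0],
    [0.006, 0.121, 0, 0]
  ]
}}

```text
t: 4.27
position: [0.5142, 0.2282, 0.1415]
orientation: [[-0.004, 0.982, -0.19], [-0.002, -0.19, -0.982], [-1.0, -0.003, 0.003]]
force: [0.3, -0.5, -1.6]
opening: 0.455
```

Request:
{"api": "servo_tool", "payload": {
  "plan": [
    [0, 0, -0.04, 0],
    [0, 0, -0.08, 0],
    [0, 0, -0.105, 0],
    [0, 0, -0.115, 0],
    [0, 0, -0.12, 0],
    [0, 0, -0.122, 0],
    [0, 0, -0.122, 0],
    [0, 0, -0.122, 0]
  ]
}}

```text
t: 4.93
position: [0.5172, 0.2288, 0.0228]
orientation: [[0.003, 0.981, -0.193], [0.001, -0.193, -0.981], [-1.0, 0.003, -0.001]]
force: [0.6, 0.6, -1.4]
opening: 0.458
```

Request:
{"api": "servo_tool", "payload": {
  "plan": [
    [0, 0, -0.003, 0],
    [0, 0, -0.005, 0],
    [0, 0, -0.005, 0],
    [0, 0, -0.005, 0]
  ]
}}

```text
t: 5.27
position: [0.5158, 0.2288, 0.0167]
orientation: [[0.0, 0.981, -0.192], [0.0, -0.192, -0.981], [-1.0, 0.0, -0.0]]
force: [0.7, -0.6, -1.8]
opening: 0.46
```

Request:
{"api": "servo_tool", "payload": {
  "plan": [
    [0, 0, 0, 0],
    [0, 0, 0, 0],
    [0, 0, 0, 0],
    [0, 0, 0, 0],
    [0, 0, 0, 0],
    [0, 0, 0.01, 0],
    [0, 0, 0.05, 0],
    [0, 0, 0.09, 0],
    [0, 0, 0.125, 0],
    [0, 0, 0.125, 0]
  ],
  "claw": 0.72
}}

```text
t: 6.1
position: [0.5207, 0.2305, 0.1495]
orientation: [[0.014, 0.981, -0.192], [0.005, -0.192, -0.981], [-1.0, 0.013, -0.008]]
force: [2.0, 0.7, 0.6]
opening: 0.716
```

Request:
{"api": "servo_tool", "payload": {
  "plan": [
    [0.07, -0.43, 0, 14],
    [0.07, -0.43, 0, 14],
    [0.07, -0.43, 0, 14],
    [0.07, -0.43, 0, 14],
    [0.07, -0.43, 0, 14],
    [0.07, -0.43, 0, 14],
    [0.07, -0.43, 0, 14],
    [0.07, -0.43, 0, 14],
    [0.07, -0.43, 0, 14],
    [0.07, -0.43, 0, 14],
    [0.07, -0.43, 0, 14],
    [0.07, -0.43, 0, 14]
  ],
  "claw": 0.9
}}

```text
t: 7.1
position: [0.5873, -0.2077, 0.142]
orientation: [[0.003, 0.999, 0.046], [-0.004, 0.046, -0.999], [-1.0, 0.003, 0.004]]
force: [0.5, 0.5, 1.2]
opening: 0.902
```

Request:
{"api": "servo_tool", "payload": {
  "plan": [
    [0, 0, -0.04, 0],
    [0, 0, -0.08, 0],
    [0, 0, -0.11, 0],
    [0, 0, -0.128, 0],
    [0, 0, -0.136, 0],
    [0, 0, -0.136, 0],
    [0, 0, -0.136, 0],
    [0, 0, -0.136, 0]
  ]
}}

```text
t: 7.77
position: [0.5872, -0.2016, 0.007]
orientation: [[0.003, 0.999, 0.051], [-0.001, 0.051, -0.999], [-1.0, 0.003, 0.001]]
force: [-0.3, 0.0, -0.4]
opening: 0.895
```

Request:
{"api": "servo_tool", "payload": {
  "plan": [
    [-0.002, 0, -0.002, 0],
    [-0.002, 0, -0.002, 0],
    [-0.002, 0, -0.002, 0],
    [-0.002, 0, -0.002, 0],
    [-0.002, 0, -0.002, 0],
    [-0.002, 0, -0.002, 0],
    [-0.002, 0, -0.002, 0],
    [-0.002, 0, -0.002, 0],
    [-0.002, 0, -0.002, 0]
  ],
  "claw": 0
}}

```text
t: 8.52
position: [0.5842, -0.2015, 0.0046]
orientation: [[0.001, 0.999, 0.051], [-0.001, 0.051, -0.999], [-1.0, 0.001, 0.001]]
force: [-1.3, 0.1, 5.6]
opening: 0.386
```

Request:
{"api": "servo_tool", "payload": {
  "plan": [
    [0, 0, 0.03, 0],
    [0, 0, 0.07, 0],
    [0, 0, 0.11, 0],
    [0, 0, 0.14, 0],
    [0, 0, 0.14, 0],
    [0, 0, 0.14, 0]
  ]
}}

```text
t: 9.02
position: [0.5853, -0.202, 0.1461]
orientation: [[0.005, 0.999, 0.051], [-0.002, 0.051, -0.999], [-1.0, 0.005, 0.003]]
force: [-0.4, 0.1, -2.6]
opening: 0.387
```

Request:
{"api": "servo_tool", "payload": {
  "plan": [
    [-0.094, 0.324, 0, -14],
    [-0.094, 0.324, 0, -14],
    [-0.094, 0.324, 0, -14],
    [-0.094, 0.324, 0, -14],
    [-0.094, 0.324, 0, -14],
    [-0.094, 0.324, 0, -14],
    [-0.094, 0.324, 0, -14],
    [-0.094, 0.324, 0, -14],
    [-0.094, 0.324, 0, -14],
    [-0.094, 0.324, 0, -14],
    [-0.094, 0.324, 0, -14],
    [-0.094, 0.324, 0, -14]
  ]
}}

```text
t: 10.02
position: [0.4896, 0.1215, 0.1425]
orientation: [[-0.001, 0.981, -0.193], [-0.001, -0.193, -0.981], [-1.0, -0.001, 0.001]]
force: [0.3, -0.6, 0.2]
opening: 0.386
```

Request:
{"api": "servo_tool", "payload": {
  "plan": [
    [0, 0, -0.04, 0],
    [0, 0, -0.08, 0],
    [0, 0, -0.105, 0],
    [0, 0, -0.118, 0],
    [0, 0, -0.125, 0],
    [0, 0, -0.126, 0],
    [0, 0, -0.126, 0],
    [0, 0, -0.126, 0]
  ]
}}

```text
t: 10.68
position: [0.4909, 0.1219, 0.0178]
orientation: [[0.001, 0.981, -0.194], [0.0, -0.194, -0.981], [-1.0, 0.001, -0.0]]
force: [-0.6, -0.2, -0.7]
opening: 0.385
```

Request:
{"api": "servo_tool", "payload": {
  "plan": [
    [0, 0, -0.001, 0],
    [0, 0, -0.001, 0],
    [0, 0, -0.001, 0],
    [0, 0, -0.001, 0],
    [0, 0, -0.001, 0],
    [0, 0, 0.01, 0],
    [0, 0, 0.05, 0],
    [0, 0, 0.09, 0],
    [0, 0, 0.125, 0],
    [0, 0, 0.125, 0]
  ],
  "claw": 0.68
}}

```text
t: 11.52
position: [0.4947, 0.1237, 0.1492]
orientation: [[0.013, 0.981, -0.192], [0.002, -0.192, -0.981], [-1.0, 0.013, -0.005]]
force: [0.4, -0.2, 0.0]
opening: 0.679
```

Request:
{"api": "servo_tool", "payload": {
  "plan": [
    [-0.059, -0.291, 0, 0],
    [-0.059, -0.291, 0, 0],
    [-0.059, -0.291, 0, 0],
    [-0.059, -0.291, 0, 0],
    [-0.059, -0.291, 0, 0],
    [-0.059, -0.291, 0, 0],
    [-0.059, -0.291, 0, 0],
    [-0.059, -0.291, 0, 0],
    [-0.059, -0.291, 0, 0],
    [-0.059, -0.291, 0, 0],
    [-0.059, -0.291, 0, 0]
  ]
}}

```text
t: 12.43
position: [0.4305, -0.167, 0.142]
orientation: [[-0.001, 0.981, -0.192], [0.001, -0.192, -0.981], [-1.0, -0.001, -0.001]]
force: [0.7, 0.6, 0.2]
opening: 0.681
```

Request:
{"api": "servo_tool", "payload": {
  "plan": [
    [0, 0, -0.04, 0],
    [0, 0, -0.08, 0],
    [0, 0, -0.11, 0],
    [0, 0, -0.125, 0],
    [0, 0, -0.13, 0],
    [0, 0, -0.131, 0],
    [0, 0, -0.131, 0],
    [0, 0, -0.131, 0]
  ]
}}

```text
t: 13.1
position: [0.432, -0.1681, 0.0124]
orientation: [[0.002, 0.982, -0.191], [-0.001, -0.191, -0.982], [-1.0, 0.002, 0.001]]
force: [0.8, -0.2, 0.2]
opening: 0.683
```

Request:
{"api": "servo_tool", "payload": {
  "plan": [
    [0, 0, -0.002, 0],
    [0, 0, -0.002, 0],
    [0, 0, -0.002, 0],
    [0, 0, -0.002, 0],
    [0, 0, -0.002, 0],
    [0, 0, -0.002, 0],
    [0, 0, -0.002, 0],
    [0, 0, -0.002, 0],
    [0, 0, -0.002, 0]
  ],
  "claw": 0
}}

```text
t: 13.85
position: [0.4312, -0.1686, 0.0102]
orientation: [[0.001, 0.981, -0.193], [-0.001, -0.193, -0.981], [-1.0, 0.002, 0.0]]
force: [0.3, 1.2, 5.2]
opening: 0.216
```

Request:
{"api": "servo_tool", "payload": {
  "plan": [
    [0, 0, 0.03, 0],
    [0, 0, 0.07, 0],
    [0, 0, 0.11, 0],
    [0, 0, 0.135, 0],
    [0, 0, 0.135, 0],
    [0, 0, 0.135, 0]
  ]
}}

```text
t: 14.35
position: [0.4318, -0.169, 0.1462]
orientation: [[0.004, 0.981, -0.193], [-0.002, -0.193, -0.981], [-1.0, 0.005, 0.001]]
force: [0.2, 0.4, -1.0]
opening: 0.213
```

Run:
```python
from h import *
import pickle
c=camera("top");pickle.dump(c,open("top1.pkl","wb"));save(c,"cart1",(170,180,370,330),4)
```

```text
(no output)
```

View pics/cart1.png

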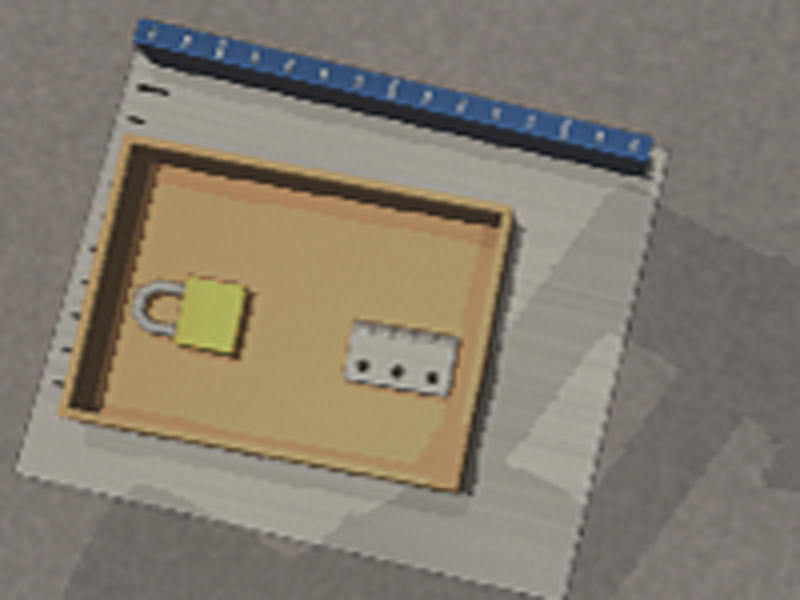

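The padlock at (195,315) and the hinge at (402,358) lie in the carton, and the carton hasn't moved. The space between them is free for the barrel.

Request:
{"api": "servo_tool", "payload": {
  "plan": [
    [0.057, 0.353, 0, 0],
    [0.057, 0.353, 0, 0],
    [0.057, 0.353, 0, 0],
    [0.057, 0.353, 0, 0],
    [0.057, 0.353, 0, 0],
    [0.057, 0.353, 0, 0],
    [0.057, 0.353, 0, 0],
    [0.057, 0.353, 0, 0],
    [0.057, 0.353, 0, 0],
    [0.057, 0.353, 0, 0],
    [0.057, 0.353, 0, 0],
    [0.057, 0.353, 0, 0]
  ]
}}

```text
t: 15.4
position: [0.486, 0.1837, 0.1424]
orientation: [[-0.004, 0.981, -0.192], [-0.002, -0.192, -0.981], [-1.0, -0.004, 0.003]]
force: [-0.8, -0.8, 0.4]
opening: 0.218
```

Request:
{"api": "servo_tool", "payload": {
  "plan": [
    [0, 0, -0.04, 0],
    [0, 0, -0.08, 0],
    [0, 0, -0.105, 0],
    [0, 0, -0.115, 0],
    [0, 0, -0.12, 0],
    [0, 0, -0.12, 0],
    [0, 0, -0.12, 0],
    [0, 0, -0.12, 0]
  ]
}}

```text
t: 16.07
position: [0.4893, 0.1847, 0.0258]
orientation: [[0.003, 0.981, -0.193], [0.001, -0.193, -0.981], [-1.0, 0.003, -0.001]]
force: [-0.3, -0.2, -1.2]
opening: 0.217
```

Request:
{"api": "servo_tool", "payload": {
  "plan": [
    [0, 0, -0.002, 0],
    [0, 0, -0.004, 0],
    [0, 0, -0.004, 0],
    [0, 0, -0.004, 0]
  ]
}}

```text
t: 16.4
position: [0.4888, 0.185, 0.0212]
orientation: [[0.002, 0.981, -0.192], [0.001, -0.192, -0.981], [-1.0, 0.002, -0.001]]
force: [1.2, -0.3, 3.6]
opening: 0.218
```

Request:
{"api": "servo_tool", "payload": {
  "plan": [
    [0, 0, 0, 0],
    [0, 0, 0, 0],
    [0, 0, 0, 0],
    [0, 0, 0, 0],
    [0, 0, 0.01, 0],
    [0, 0, 0.04, 0],
    [0, 0, 0.08, 0],
    [0, 0, 0.12, 0],
    [0, 0, 0.12, 0]
  ],
  "claw": 0.48
}}

```text
t: 17.15
position: [0.4928, 0.1863, 0.1482]
orientation: [[0.014, 0.981, -0.192], [0.004, -0.192, -0.981], [-1.0, 0.013, -0.007]]
force: [0.3, -0.0, 0.3]
opening: 0.483
```

Request:
{"api": "servo_tool", "payload": {
  "plan": [
    [0.069, -0.015, 0, 87.5],
    [0.069, -0.015, 0, 87.5],
    [0.069, -0.015, 0, 87.5],
    [0.069, -0.015, 0, 87.5],
    [0.069, -0.015, 0, 87.5],
    [0.069, -0.015, 0, 87.5],
    [0.069, -0.015, 0, 87.5],
    [0.069, -0.015, 0, 87.5],
    [0.069, -0.015, 0, 87.5],
    [0.069, -0.015, 0, 87.5],
    [0.069, -0.015, 0, 87.5],
    [0.069, -0.015, 0, 87.5]
  ],
  "claw": 0
}}

```text
t: 18.15
position: [0.5566, 0.1696, 0.1407]
orientation: [[0.0, 0.255, 0.967], [0.0, 0.967, -0.255], [-1.0, 0.0, 0.0]]
force: [0.1, 0.4, -1.6]
opening: -0.002
```

Request:
{"api": "servo_tool", "payload": {
  "plan": [
    [0, 0, 0, 2],
    [0, 0, 0, 2]
  ]
}}

```text
t: 18.32
position: [0.5566, 0.1697, 0.1407]
orientation: [[0.0, 0.227, 0.974], [0.0, 0.974, -0.227], [-1.0, 0.0, 0.0]]
force: [-0.6, -0.1, -0.8]
opening: -0.0
```

Run:
```python
from h import *
import pickle
c=camera("side");save(c,"side2",(190,140,370,280),4)
```

```text
(no output)
```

View pics/side2.png

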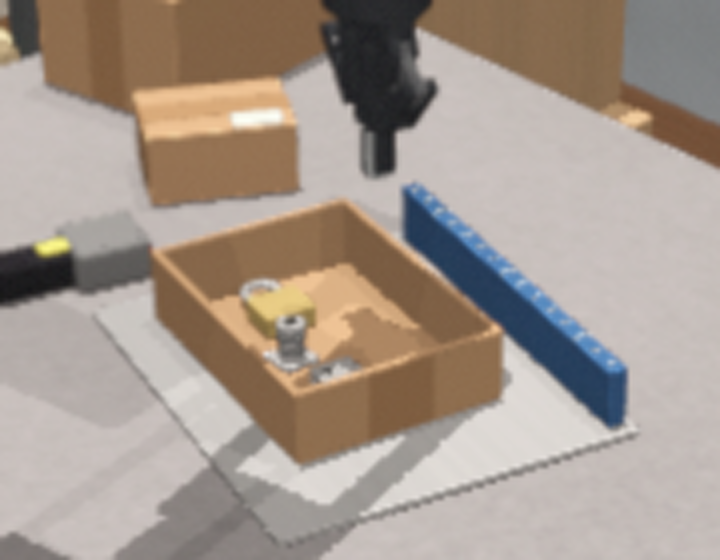

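All three parts are in the carton and let go: padlock at (280,308), barrel upright at (290,345) and hinge at (335,370). The shut fingers hang above the carton's front half. I now go down just above its floor.

Request:
{"api": "servo_tool", "payload": {
  "plan": [
    [0, 0, -0.04, 0],
    [0, 0, -0.08, 0],
    [0, 0, -0.105, 0],
    [0, 0, -0.118, 0],
    [0, 0, -0.123, 0],
    [0, 0, -0.123, 0],
    [0, 0, -0.123, 0],
    [0, 0, -0.123, 0]
  ]
}}

```text
t: 19.03
position: [0.5581, 0.17, 0.0187]
orientation: [[0.003, 0.228, 0.974], [0.001, 0.974, -0.228], [-1.0, 0.001, 0.003]]
force: [0.6, -0.0, 0.6]
opening: -0.0
```

Request:
{"api": "servo_tool", "payload": {
  "plan": [
    [0.005, -0.001, 0, 0],
    [0.01, -0.002, 0, 0],
    [0.015, -0.004, 0, 0],
    [0.02, -0.005, 0, 0],
    [0.024, -0.006, 0, 0],
    [0.028, -0.007, 0, 0],
    [0.032, -0.008, 0, 0],
    [0.036, -0.009, 0, 0],
    [0.04, -0.01, 0, 0],
    [0.044, -0.011, 0, 0],
    [0.048, -0.012, 0, 0],
    [0.05, -0.012, 0, 0]
  ]
}}

```text
t: 20.03
position: [0.6076, 0.1574, 0.0172]
orientation: [[0.001, 0.228, 0.974], [-0.0, 0.974, -0.228], [-1.0, 0.0, 0.001]]
force: [-1.1, 0.6, 0.9]
opening: 0.0
```

Run:
```python
from h import *
import pickle
c=camera("top");pickle.dump(c,open("top2.pkl","wb"));save(c,"cart2",(170,170,370,320),4)
```

```text
(no output)
```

View pics/cart2.png

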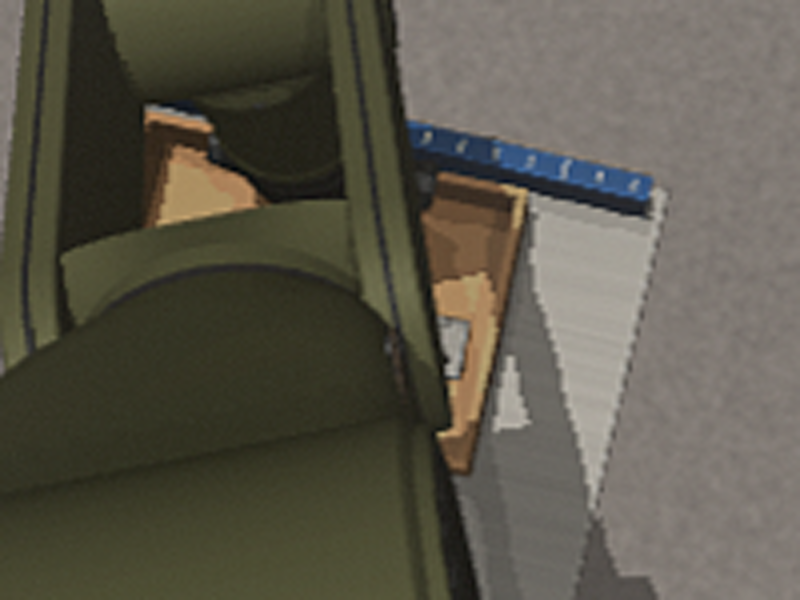

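The front right corner is at (526,188), close to the fence, and about 15 mm should remain. I go on slowly.

Request:
{"api": "servo_tool", "payload": {
  "plan": [
    [0.003, -0.001, 0, 0],
    [0.006, -0.001, 0, 0],
    [0.009, -0.002, 0, 0],
    [0.011, -0.003, 0, 0],
    [0.012, -0.003, 0, 0],
    [0.013, -0.003, 0, 0],
    [0.014, -0.003, 0, 0],
    [0.015, -0.003, 0, 0]
  ]
}}

```text
t: 20.75
position: [0.6209, 0.1546, 0.0171]
orientation: [[-0.002, 0.227, 0.974], [-0.0, 0.974, -0.227], [-1.0, -0.001, -0.002]]
force: [-5.9, -0.2, 1.3]
opening: -0.006
```

Request:
{"api": "servo_tool", "payload": {
  "plan": [
    [0.001, 0, 0, 0],
    [0.002, 0, 0, 0],
    [0.003, -0.001, 0, 0],
    [0.003, -0.001, 0, 0],
    [0.003, -0.001, 0, 0]
  ]
}}

```text
t: 21.17
position: [0.6206, 0.1543, 0.0166]
orientation: [[-0.007, 0.228, 0.974], [0.0, 0.974, -0.228], [-1.0, -0.001, -0.007]]
force: [-8.6, 2.7, 3.4]
opening: 0.004
```

The TCP has stopped advancing at the fence while the force rises. Now I add the downward part.

Request:
{"api": "servo_tool", "payload": {
  "plan": [
    [0, 0, -0.002, 0],
    [0, 0, -0.004, 0],
    [0.001, 0, -0.006, 0],
    [0.001, 0, -0.007, 0],
    [0.001, 0, -0.007, 0],
    [0.001, 0, -0.007, 0],
    [0.001, 0, -0.007, 0]
  ]
}}

```text
t: 21.75
position: [0.6203, 0.1541, 0.0111]
orientation: [[-0.009, 0.228, 0.974], [0.0, 0.974, -0.228], [-1.0, -0.002, -0.009]]
force: [-14.2, 1.4, 13.2]
opening: -0.004
```

Request:
{"api": "servo_tool", "payload": {
  "plan": [
    [0, 0, -0.001, 0],
    [0, 0, -0.001, 0],
    [0, 0, -0.001, 0],
    [0, 0, -0.001, 0],
    [0, 0, -0.001, 0],
    [0, 0, -0.001, 0]
  ]
}}

```text
t: 22.25
position: [0.6203, 0.1541, 0.011]
orientation: [[-0.009, 0.228, 0.974], [0.0, 0.974, -0.228], [-1.0, -0.002, -0.008]]
force: [-15.6, 1.8, 19.7]
opening: -0.001
```

Run:
```python
from h import *
import pickle
c=camera("top");pickle.dump(c,open("top3.pkl","wb"));save(c,"cart3",(190,180,340,300),5)
d=camera("side");save(d,"side3",(190,140,370,280),4)
o=observe();print(o["force"],o["position"])
```

```text
[-15.52679357   0.82535697  19.14416699] [0.62030485 0.15408688 0.01098351]
```

View pics/cart3.png

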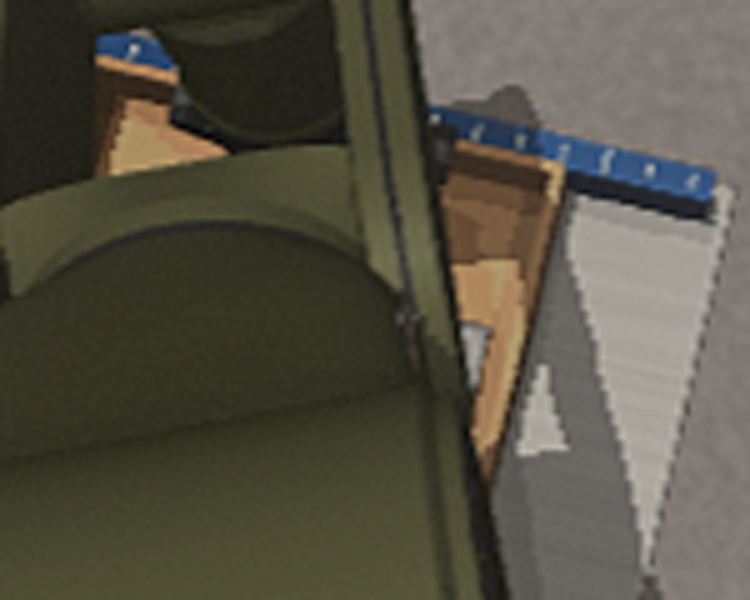

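View pics/side3.png

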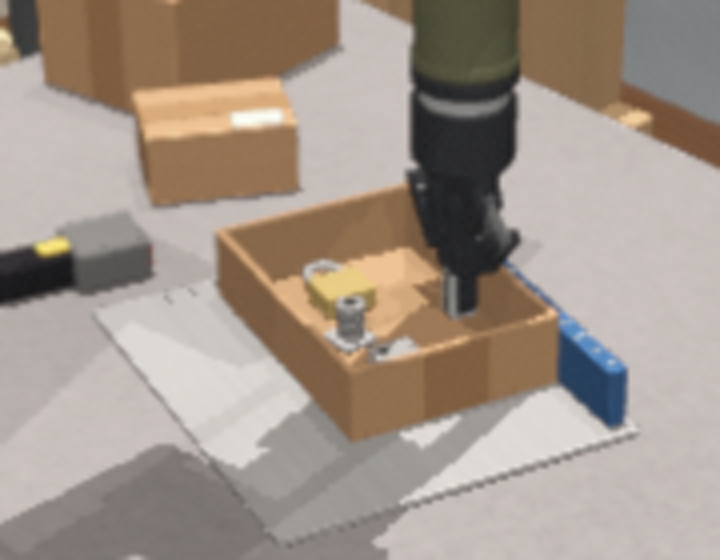

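The carton's front rim lies along the fence at both ends, (97,60) and (562,162) in the top crop. All three parts are inside and the force is steady, so I hand the job in.

```bash
python3 -c "
from bench import *
sign_off()"
```

```text
the job is handed in; nothing more can be done
```

I put the padlock, hinge and lock barrel in the carton and let go of them. With shut fingers against the inside of its front wall, I then slid the carton to the blue fence. I handed the job in at about 22 s of the allowed 72 s, still pushing forward and down.

**Push:** at the last check the tool read about 15.5 N forward and 19 N down, and the TCP had stopped moving. That is more than the roughly 10 N each way you asked for.

**Pictures:** the last two show all three parts in the carton, with the barrel upright. The carton's front side lies along the fence and it looks flat on the bed. The parcel and scanner look undisturbed. The tape roll was not in those last crops, but the arm never came close to it.

**Not measured:** I judged flushness and flatness by eye and from the contact forces, because the arm hid the middle of the front edge from the top camera. The pads pressed the table with 5 to 7 N when gripping; otherwise no check failed or disagreed.

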